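# Dock the instrument tray on its trolley rails and close the keeper

### The arm

A 7-joint arm with a two-finger parallel gripper is mounted at the origin on the work surface. World frame = base frame: x ahead of the robot, y to its left, z up, the work surface at z = 0. Lengths are in m, angles in rad, forces in N, time in s.
With the tool pointing down it reaches from about 0.4 to 0.85 m from the base axis. Payload 4.5 kg.
Tool frame: the origin (TCP) lies midway between the tips of the shut fingers; the grasp point (between the pads) lies 19 mm behind it; y points along the fingers, x is the direction in which the jaws open and shut, and the axes are right-handed (so a half turn about y gives the same grasp; the last joint's range is limited). The gripper opens to 85 mm and grips with 20 to 120 N. Pads are 22 mm wide; open, the fingers measure 114 mm over their backs; the gripper's body (76 mm by 85 mm) begins 54 mm behind the grasp point. The pads swing forward as they close: fully open they stand 13 mm farther back than shut.
Start: joints at [1.339, 0.689, -0.195, 1.565, 0.157, 0.902, -0.215], TCP at [0.164, -0.603, 0.231] pointing down, gripper open.
Joint ranges: [-3.01, 3.01], [-0.46, 2.08], [-1.47, 1.51], [0.13, 2.56], [-1, 4.14], [0.04, 2.09], [-2.66, 2.66]. Speed limits (rad/s): [2.57, 2.57, 3.14, 3.14, 3.14, 3.14, 3.14].

### API

Orientations are given as a unit quaternion [x, y, z, w].
In Python, from station import read_state, grab_frame, finish_job gives the robot as it stands.
- The arm moves only by the shell command python3 -m crank 'ROWS' [FORCE]. ROWS is text: rows parted by semicolons, each of 7 numbers parted by spaces: the finger opening in cm, from 0 to 8.54, then the shift along the tool's x, y, z in cm, then the turn, a rotation vector about the tool's x, y, z in degrees. In form: jaw x y z rx ry rz; .... A call has 1 to 8 rows; each row is the pose to reach, as a shift and turn from the pose measured when the call began, along the tool's axes at that moment; what a row does not reach only later rows make up. A row lasts 1/12 s, in which the tool goes at most 41.7 mm and 7.16 degrees, less where a joint would pass 70% of its speed; a pose out of reach is approached as far as the arm can. A call with a gripper value outside its range is refused whole. The fingers move at their own pace and stop on an object; FORCE is the grip in N (left out, the last holds). Time passes only in rows, so rows that repeat a pose let the fingers close. It gives the time, the measured TCP pose, the force and the opening at its end, in the units of the state.
- read_state(): the state, without advancing time (a new reading comes with each control period).
- grab_frame(name): name is "scene" or "side" or "wrist"; returns a dict with "pixels" (384x512x3 uint8, red, green, blue), "depth" (384x512 float32, m along the optical axis (not along the pixel's ray), 0 where there is no reading), "K" (3x3 intrinsics, pixels), "D" ([k1, k2, p1, p2, k3] as OpenCV has them; the pictures are not rectified), "T" (4x4, takes a point from camera to world coordinates); the wrist camera has in their place "T_tool_cam" (4x4, takes a point from camera to tool coordinates, whose origin is the TCP and whose axes are the tool frame's). Camera axes: x right, y down, z forward; pixel columns grow to the right and rows downward; lengths in m; the calibration is good to about 2 mm. A picture is of the moment at which its call begins: read the wrist's pose just before it.
- finish_job(): hands the job in, once; it reports no verdict.
The state is a dict: "time_s": time; "q": joint angles; "joint_vel": joint speeds; "effort": joint torques, N m; "tcp_pos": TCP position; "eef_rot": TCP orientation; "wrist_force": force on the tool from outside, world axes, zero at the start; "moment": the same for the moment, N m; "finger_gap": opening from 0.0 (shut) to 1.0 (fully open).
Only numpy, scipy, OpenCV 4.12 (cv2) and the standard library are available. Lean on these libraries where they do the work, as an engineer would, in place of code of your own. Each camera call takes 0.05 s, during which the arm holds its last target.

### The job

With the fingertips only, push the steel instrument tray along its two rails, toward the keeper at their end, until you feel it drop into the locating notches and it sits level and locked there, with the jaw model still standing on it. Then push the keeper's upright tab toward the tray as far as it goes, so that its plate reaches over the tray's rim, and leave both so. Do not pick anything up, and leave everything else on the trolley where it is.

Things in the scene. Friction and masses are not known exactly. Their poses are not given: they have to be found in the camera images.
- carrier: fixed carrier: grey base plate 6 mm thick, 190 (x) by 445 (y) mm, with two aluminium rails along its y axis at x = -65 and +65 mm, tops 34 mm above the work surface; outer guides 44 mm high. Origin on the work surface, midway between the rails. Between the rails it is open down to the plate. At the +y end (y = 182 to 222) stands the keeper's grey housing, 56 mm wide and high
- home (a point): fixed point of the carrier at carrier x = 0, y = +60, z = +24 mm, axes as the carrier's: the tray's origin is here, within about 3 mm, when its feet are down in the notches. Each rail has two notches, 16 mm long along y and 10 mm deep, at carrier y = -20 and +140 mm
- tray: loose steel tray, 0.3 to 0.65 kg, 150 (x) by 200 (y) mm, axes as the carrier's, origin amid the undersides of its four feet (12 mm high, 10 mm long, at x +-65, y +-80). Starts 50 to 110 mm short of home on the carrier's -y side, origin 34 mm up; slides to +y with 1 to 6 N. At home, moved at some 30 mm/s, it falls 10 mm by its weight and its feet stop on the notch walls (3 mm play)
- tray_end (a point): middle of the outer face of the tray's -y end wall, between the rails: the place to push toward carrier +y. At tray x = 0, y = -100 mm; the wall reaches from 12 to 30 mm above the tray's origin and this point is 21 mm above it
- keeper (a joint): slide of the keeper, in m: 0 drawn back, 0.030 fully closed over the tray's rim (hard stop); grows toward carrier -y, starts between 0 and 0.006, stays where left, takes about 2 N. Its plate's underside is 58 mm above the work surface: 4 mm over the rim of a docked tray; a tray not yet dropped blocks it, and a closed keeper blocks the tray
- keeper_tab (a point): middle of the keeper's upright steel tab, 24 mm wide (carrier x), 8 mm thick (carrier y), standing from 62 to 92 mm above the work surface; this point is 77 mm above the surface. Push it from its +y side toward carrier -y
- jaw_model: loose plaster jaw model with teeth standing on the tray's floor, 56 by 54 by 30 mm, origin at the centre of its underside; it rides along with the tray and must stay standing on it
- canister: steel canister, 72 mm across, 95 mm high, origin under its centre; a bystander
- dropper: white dropper bottle, 32 mm across, 75 mm high, origin under its centre; a bystander
- amber: amber bottle, 36 mm across, 70 mm high, origin under its centre; a bystander
- wipes0: white tub with blue lid, 64 mm across, 130 mm high, origin under its centre; a bystander
- wipes1: a second such tub; a bystander
- beaker: white plastic cup, 68 mm across, 75 mm high, origin under its centre; a bystander
- spatula: mixing spatula lying flat, 170 mm long, on the robot's side of the carrier, origin under its middle; a bystander
Mind the look-alikes: they are no part of the job. Leave any green look-alike of the jaw_model alone.

How it is judged:
On the way:
1. the tray is down in its notches while the keeper is still open (z of tray in the frame of home between -0.004 and 0.003 m and y of tray in the frame of home between -0.007 and 0.007 m and x of tray in the frame of home between -0.008 and 0.008 m and angle between tray's own z axis and vertical below 0.05 rad and linear speed of tray below 0.03 m/s and z of jaw_model in the frame of tray between 0.01 and 0.022 m and angle between jaw_model's own z axis and vertical below 0.15 rad and value of joint keeper below 0.018 m), for 0.2 s.
At the end, for the whole second after the job is handed in: the tray is down in the notches (origin within 3 mm of the home height and 7 mm along and 8 mm across the rails, tilted under 0.05 rad) and at rest, the jaw model stands on it at rest, the keeper is closed to 24 mm or more of its 30, and the bystanders are within 30 mm of where they stood (z of tray in the frame of home between -0.004 and 0.003 m and y of tray in the frame of home between -0.007 and 0.007 m and x of tray in the frame of home between -0.008 and 0.008 m and angle between tray's own z axis and vertical below 0.05 rad and linear speed of each of tray, jaw_model below 0.03 m/s and z of jaw_model in the frame of tray between 0.01 and 0.022 m and angle between jaw_model's own z axis and vertical below 0.15 rad and value of joint keeper above 0.024 m and distance of each of canister, dropper, amber, wipes0, wipes1, beaker, spatula from where it was at the start of the episode below 0.03 m); the robot touches nothing.
It fails at once if the tray is lifted off its rails or tipped (z of tray in the frame of home above 0.022 m or angle between tray's own z axis and vertical above 0.2 rad).
It fails at once if the jaw model is lifted off the tray or knocked over (z of jaw_model in the frame of tray above 0.035 m or z of jaw_model in the frame of tray below 0 m or angle between jaw_model's own z axis and vertical above 0.5 rad).
It fails at once if a bystander is moved, lifted or knocked over (distance of any of canister, dropper, amber, wipes0, wipes1, beaker, spatula from where it was at the start of the episode above 0.03 m or angle between any of canister, dropper, amber, wipes0, wipes1, beaker, spatula's own z axis and vertical above 0.4 rad).
It also fails if it takes over 54 s, if anything falls off the work surface, if the arm or the gripper's body presses on something with over 40 N, if the wrist force passes 120 N, or if a joint passes its speed limit or range.

## Working session

There is one attempt and no reset: what is moved stays moved. The work goes in short steps, Python scripts to look and compute and a shell command to move; the robot and the scene stay as the last step left them, time stands still between calls to the robot, and variables do not carry over. Pictures are saved under pics/ and viewed, and the job is handed in when it is done.

```bash
ls; mkdir -p pics
python3 - <<'E'
from station import *
import cv2,numpy as np
s=read_state();print(s)
for n in("scene","side"):
    f=grab_frame(n);cv2.imwrite(f"pics/{n}0.png",f["pixels"][:,:,::-1]);np.savez(f"{n}0.npz",**f)
    print(n,f["K"],f["D"],f["T"])
E
```

```text
pics
{'time_s': 0.0, 'q': array([ 1.33880533,  0.69002234, -0.19456897,  1.56642997,  0.15730912,
        0.90250694, -0.21514187]), 'joint_vel': array([ 3.53316268e-04, -3.69861667e-05, -9.19401171e-04, -5.02163338e-04,
        6.91957331e-04,  1.23876809e-03,  1.51854751e-03]), 'effort': array([-4.45733158e-04, -5.39622688e+01, -1.26679491e+00, -1.58547807e+01,
        9.06869100e-03,  9.28192399e-03,  1.90183289e-05]), 'tcp_pos': array([ 0.16396085, -0.60238201,  0.23043864]), 'eef_rot': array([-0.5614757 ,  0.42988745, -0.42873298,  0.56225426]), 'wrist_force': array([0.25499561, 0.3227994 , 0.34313176]), 'moment': array([ 0.01824465, -0.03628593, -0.03008586]), 'finger_gap': 0.9983273518085385}
scene [[366.69829956   0.         256.37529288]
 [  0.         366.69829956 193.80335243]
 [  0.           0.           1.        ]] [-0.0757208  0.         0.         0.         0.       ] [[-0.27119658  0.57538391 -0.77161245  1.35380567]
 [ 0.96251924  0.16463282 -0.21552898  0.19560093]
 [ 0.00302083 -0.80114255 -0.59846594  0.68547747]
 [ 0.          0.          0.          1.        ]]
side [[350.66495734   0.         257.43045243]
 [  0.         350.66495734 192.71554635]
 [  0.           0.           1.        ]] [-0.08289101  0.          0.          0.          0.        ] [[ 0.96752865 -0.18020326  0.17724303  0.36483762]
 [-0.25253076 -0.65921201  0.70828507 -0.86042617]
 [-0.01079455 -0.73004542 -0.68331337  0.89581696]
 [ 0.          0.          0.          1.        ]]
```

View pics/scene0.png

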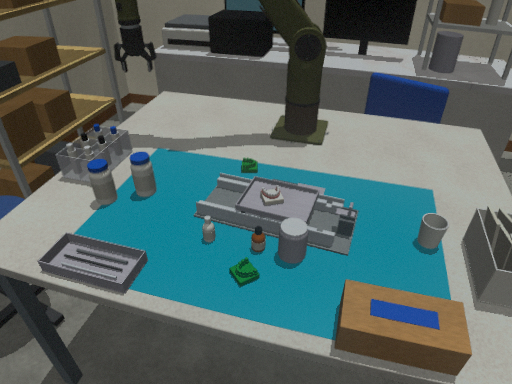

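View pics/side0.png

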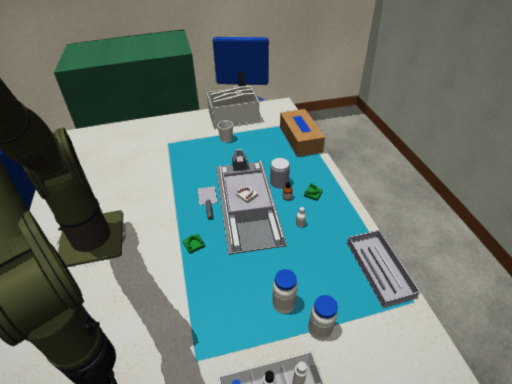

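The carrier's long axis runs roughly along world y. The keeper is at scene (345,218) / side (240,158), the tray is mid-carrier with the jaw on it, and its open end is at side (255,235). Next I'll build a top-down map.

```bash
cat > h.py <<'E'
import cv2,numpy as np
def cloud(f,T=None):
    d=f["depth"];h,w=d.shape
    u,v=np.meshgrid(np.arange(w),np.arange(h))
    p=cv2.undistortPoints(np.stack([u,v],-1).reshape(-1,1,2).astype(np.float64),f["K"],f["D"]).reshape(h,w,2)
    P=np.dstack([p[...,0]*d,p[...,1]*d,d])
    T=f["T"] if T is None else T
    P=P@T[:3,:3].T+T[:3,3]; P[d<=0]=np.nan
    return P
E
python3 - <<'E'
from h import *
x0,x1,y0,y1,r=0.3,0.85,-0.4,0.4,0.001
for n in("scene","side"):
    f=dict(np.load(f"{n}0.npz"));P=cloud(f);c=f["pixels"]
    # upsample
    P2=cv2.resize(P,None,fx=4,fy=4,interpolation=cv2.INTER_NEAREST) ;
    H=np.zeros((int((x1-x0)/r),int((y1-y0)/r)));C=np.zeros(H.shape+(3,),np.uint8)
    q=P.reshape(-1,3);cc=c.reshape(-1,3)
    o=np.argsort(np.nan_to_num(q[:,2]));q=q[o];cc=cc[o]
    m=(q[:,0]>x0)&(q[:,0]<x1-.003)&(q[:,1]>y0)&(q[:,1]<y1-.003);q=q[m];cc=cc[m]
    i=((q[:,0]-x0)/r).astype(int);j=((q[:,1]-y0)/r).astype(int)
    for k in range(len(q)):
        a,b=i[k],j[k]
        C[a-1:a+2,b-1:b+2]=cc[k];H[a-1:a+2,b-1:b+2]=q[k,2]
    cv2.imwrite(f"pics/top_{n}.png",C[:,:,::-1])
    cv2.imwrite(f"pics/hgt_{n}.png",cv2.applyColorMap(np.clip(H/0.1*255,0,255).astype(np.uint8),cv2.COLORMAP_JET))
E
```

```text
(no output)
```

View pics/top_side.png

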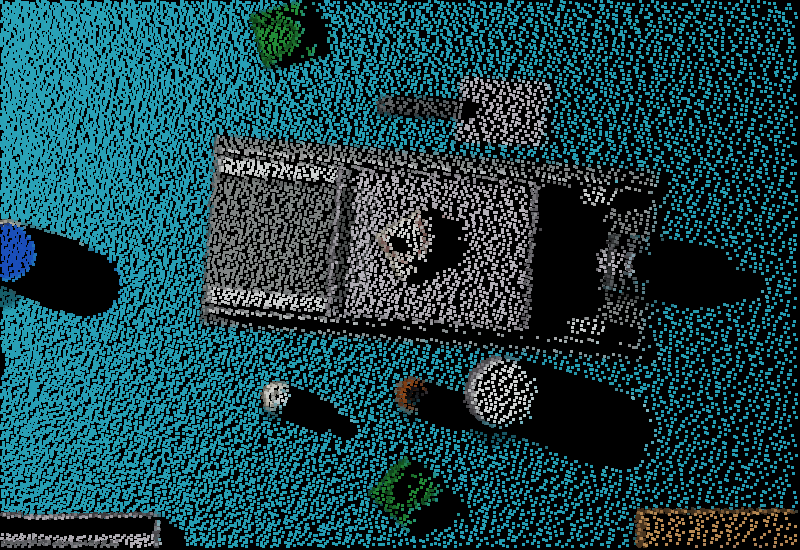

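View pics/hgt_side.png

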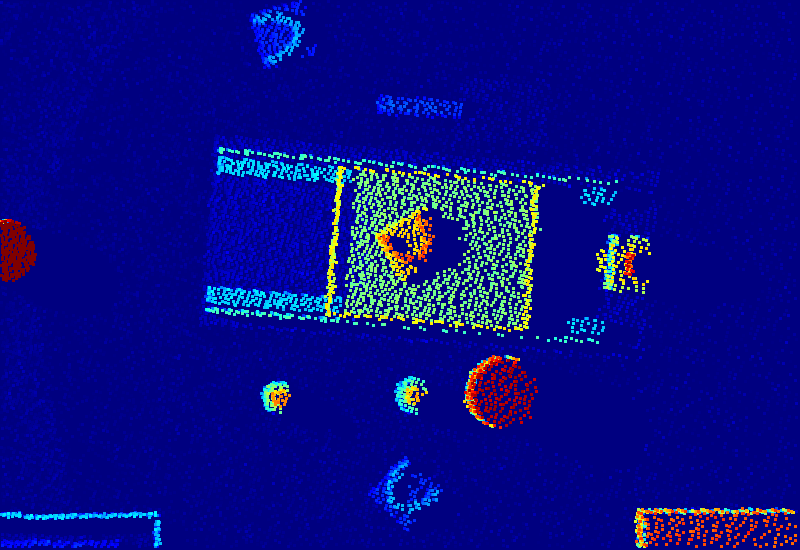

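View pics/hgt_scene.png

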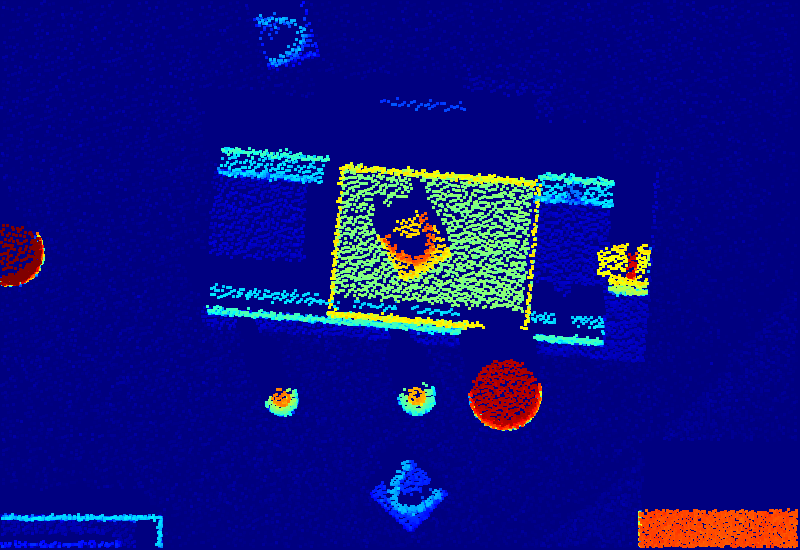

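Run:
```python
from h import *
from scipy.spatial.transform import Rotation as R
from scipy.optimize import minimize
print("tool axes cols\n",R.from_quat([-0.5614757,0.42988745,-0.42873298,0.56225426]).as_matrix().round(3))
for n in("scene","side"):
    f=dict(np.load(f"{n}0.npz"));q=cloud(f).reshape(-1,3)
    q=q[np.isfinite(q[:,0])]
    m=(abs(q[:,0]-.549)<.12)&(abs(q[:,1]-.034)<.125)&(q[:,2]>.058)&(q[:,2]<.068)
    p=q[m]
    def best(p,a0):
        def cost(v):
            cx,cy,a=v;c,s=np.cos(a),np.sin(a)
            dx=p[:,0]-cx;dy=p[:,1]-cy
            u=c*dx+s*dy;w=-s*dx+c*dy
            e=np.minimum(abs(abs(u)-.0745),abs(abs(w)-.0995))
            return np.minimum(e,.006).sum()
        return min((minimize(cost,[.549+i*.004,.034+j*.004,a0],method="Nelder-Mead",options=dict(xatol=1e-6,fatol=1e-9,initial_simplex=None)) for i in(-1,0,1) for j in(-1,0,1)),key=lambda r:r.fun)
    r=best(p,-.085);print(n,len(p),r.x,r.fun/len(p),np.median(p[:,2]))
    # tab, in carrier-ish frame of yaw
    a=r.x[2]
    for lo,hi in((.066,.1),(.054,.066)):
        t=q[(abs(q[:,0]-.56)<.06)&(q[:,1]>.17)&(q[:,1]<.28)&(q[:,2]>lo)&(q[:,2]<hi)]
        u=np.c_[np.cos(a)*t[:,0]+np.sin(a)*t[:,1],-np.sin(a)*t[:,0]+np.cos(a)*t[:,1]]
        tc=[np.cos(a)*r.x[0]+np.sin(a)*r.x[1],-np.sin(a)*r.x[0]+np.cos(a)*r.x[1]]
        u-=tc
        print(" h",lo,len(t),"x",np.percentile(u[:,0],[2,50,98]).round(4),"y",np.percentile(u[:,1],[2,50,98]).round(4),"world",np.median(t,0).round(4))
    # plate ends: z 3..9mm, relative
    c,s=np.cos(a),np.sin(a)
    dx=q[:,:2]-r.x[:2];u=c*dx[:,0]+s*dx[:,1];w=-s*dx[:,0]+c*dx[:,1]
    k=(abs(u)<.09)&(q[:,2]>.004)&(q[:,2]<.009)&(abs(w)<.26)
    print(" plate w",np.percentile(w[k],[.5,99.5]))
    k=(q[:,2]>.040)&(q[:,2]<.047)&(abs(abs(u)-.085)<.015)&(abs(w)<.26)
    print(" guides", np.median(u[k&(u>0)]),np.median(u[k&(u<0)]),w[k].min(),w[k].max())
```

```text
tool axes cols
 [[ 0.263 -0.001  0.965]
 [-0.965  0.002  0.263]
 [-0.002 -1.    -0.   ]]
scene 568 [ 0.54850733  0.03448308 -0.08808727] 0.002782174987626287 0.06331929660753949
 h 0.066 48 x [-0.017   0.0089  0.0177] y [0.1839 0.1982 0.209 ] world [0.5749 0.2316 0.084 ]
 h 0.054 207 x [-0.0192  0.008   0.0258] y [0.1657 0.1914 0.2145] world [0.5725 0.2249 0.0617]
 plate w [-0.22477945  0.21784264]
 guides 0.08001284452865262 -0.07986924242420336 -0.22063910755063215 0.1737992046632863
side 353 [ 0.54862273  0.03290416 -0.086829  ] 0.0031018231163331945 0.06359008207791195
 h 0.066 47 x [-0.0186 -0.0031  0.0166] y [0.1912 0.1972 0.2061] world [0.5627 0.2298 0.0775]
 h 0.054 89 x [-0.0272 -0.002   0.0252] y [0.1659 0.185  0.2147] world [0.5627 0.218  0.0605]
 plate w [-0.22622857  0.22177243]
 guides 0.08031743876878521 -0.0801599083578961 -0.22024835106805904 0.17676628787833865
```

```bash
python3 -m crank '0 -2 0 2.5 0 1 0;0 -5 0 6 0 3 0;0 -8 0 10 0 5 0;0 -11 0 14 0 7 0;0 -14 0 18 0 9 0;0 -17 0 22 0 11 0;0 -18.5 0 24 0 12 0;0 -19 0 24.5 0 12 0' 60
```

```text
time_s: 0.77
tcp_pos: [0.3531, -0.3508, 0.2307]
eef_rot: [-0.514, 0.486, -0.484, 0.516]
wrist_force: [-0.1, 0.4, -0.1]
finger_gap: 0.002
```

```bash
cat >> h.py <<'E'
from scipy.spatial.transform import Rotation as R
YAW=-0.087; TR=np.array([.5486,.0337]); 
ex=np.array([np.cos(YAW),np.sin(YAW),0]);ey=np.array([-np.sin(YAW),np.cos(YAW),0])
def car(p):  # carrier coords (origin: tray start is carrier y=+.003)
    o=np.array([TR[0],TR[1],0])-.003*ey
    d=np.array(p)-o; return np.array([d@ex,d@ey,p[2]])
def goto(cx,cy,z):
    from station import read_state
    s=read_state();M=R.from_quat(s["eef_rot"]).as_matrix()
    o=np.array([TR[0],TR[1],0])-.003*ey
    t=o+cx*ex+cy*ey+np.array([0,0,z])
    # desired: tool y down, tool z = ex -> tool x = y x z
    D=np.c_[np.cross([0,0,-1],ex),[0,0,-1],ex]
    print("car now",car(s["tcp_pos"]).round(4),"shift cm",(M.T@(t-s["tcp_pos"])*100).round(2),"turn",np.degrees(R.from_matrix(M.T@D).as_rotvec()).round(2),"F",s["wrist_force"].round(2),"t",s["time_s"])
E
python3 -c "
from h import *
goto(0,-.150,.2)"
```

```text
car now [-0.1614 -0.397   0.2307] shift cm [-22.06   3.16  19.58] turn [-0.02  8.42 -0.2 ] F [-0.06  0.38 -0.12] t 0.7667
```

```bash
python3 -m crank '0 -3 0.4 2.5 0 1 0;0 -6 0.8 5 0 3 0;0 -9 1.2 8 0 5 0;0 -12 1.6 11 0 6.5 0;0 -15 2 13.5 0 8 0;0 -18 2.4 16 0 8.4 -0.2;0 -20.5 2.8 18.5 0 8.4 -0.2;0 -22 3.2 19.6 0 8.4 -0.2'; python3 -c "
from h import *
goto(0,-.150,.040)"
```

```text
time_s: 1.43
tcp_pos: [0.539, -0.1139, 0.1992]
eef_rot: [0.478, -0.52, 0.52, -0.481]
wrist_force: [0.3, 0.5, 0.8]
finger_gap: -0.001
car now [ 0.0032 -0.1449  0.1992] shift cm [ 0.56 15.92 -0.37] turn [-0.16  0.38 -0.16] F [0.33 0.47 0.8 ] t 1.4333
```

```bash
python3 -m crank '0 0.1 2 -0.1 0 0 0;0 0.3 5 -0.2 0 0 0;0 0.5 8 -0.3 0 0 0;0 0.5 10 -0.4 0 0.4 0;0 0.5 11 -0.4 0 0.4 0'; python3 -c "
from h import *
from station import *
goto(0,-.150,.040)
for n in ('scene','side'):
  f=grab_frame(n);cv2.imwrite(f'pics/{n}1.png',cv2.resize(f['pixels'][100:300,120:400,::-1],None,fx=2.5,fy=2.5))
"
```

```text
time_s: 1.85
tcp_pos: [0.5328, -0.1179, 0.0864]
eef_rot: [-0.477, 0.523, -0.52, 0.478]
wrist_force: [-0.2, -0.1, -0.4]
finger_gap: -0.005
car now [-0.0026 -0.1494  0.0864] shift cm [0.08 4.64 0.27] turn [ 0.14 -0.02 -0.18] F [-0.24 -0.14 -0.42] t 1.85
```

View pics/scene1.png

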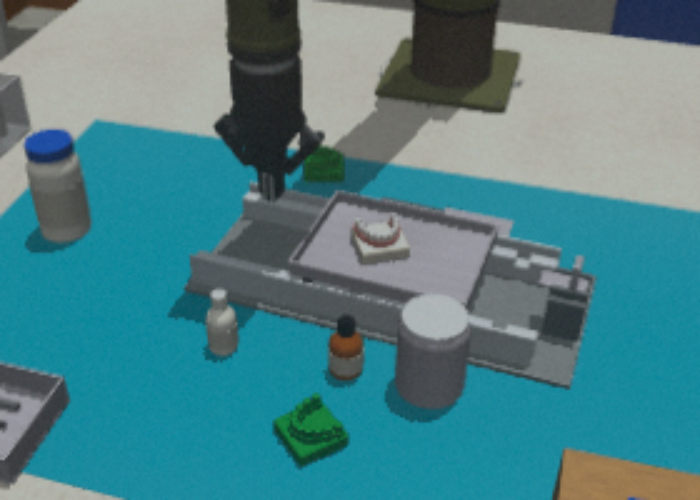

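View pics/side1.png

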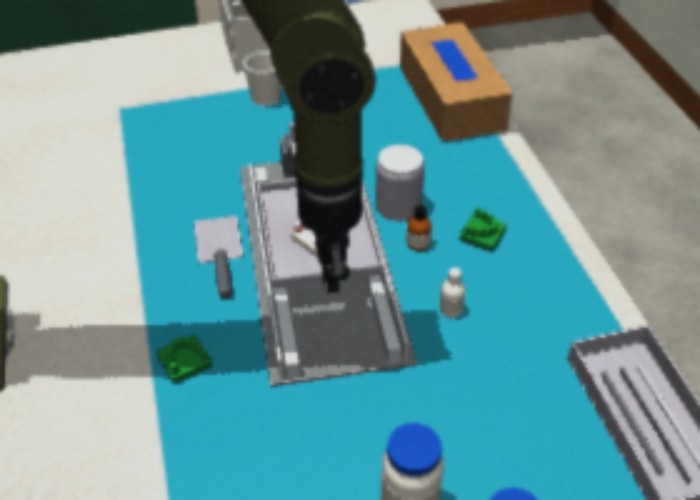

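The fingers hang between the rails at side (330,280), behind the tray's end wall, and the way down is free.

```bash
python3 -m crank '0 0 1.5 0.1 0 0 0;0 0 3 0.2 0 0 0;0 0.1 4.2 0.3 0 0 0;0 0.1 4.6 0.3 0 0 -0.2;0 0.1 4.6 0.3 0 0 -0.2'; python3 -c "
from h import *
goto(0,-.11,.040)"
```

```text
time_s: 2.37
tcp_pos: [0.5366, -0.119, 0.0414]
eef_rot: [-0.478, 0.522, -0.521, 0.477]
wrist_force: [0.6, 0.1, 0.5]
finger_gap: -0.0
car now [ 0.0013 -0.1501  0.0414] shift cm [-4.01  0.14 -0.13] turn [0.08 0.01 0.02] F [0.56 0.1  0.52] t 2.3667
```

```bash
python3 -m crank '0 -0.5 0.1 -0.1 0 0 0;0 -1 0.1 -0.1 0 0 0;0 -1.4 0.1 -0.1 0 0 0;0 -1.7 0.1 -0.1 0 0 0;0 -1.9 0.1 -0.1 0 0 0;0 -2.1 0.1 -0.1 0 0 0;0 -2.3 0.1 -0.1 0 0 0;0 -2.5 0.1 -0.1 0 0 0'; python3 -m crank '0 -0.2 0 0 0 0 0;0 -0.4 0 0 0 0 0;0 -0.6 0 0 0 0 0;0 -0.8 0 0 0 0 0';  python3 -c "
from h import *
goto(0,-.11,.040)"
```

```text
time_s: 3.03
tcp_pos: [0.5378, -0.0939, 0.0405]
eef_rot: [-0.478, 0.521, -0.521, 0.477]
wrist_force: [0.6, -0.2, -0.8]
finger_gap: 0.002
time_s: 3.37
tcp_pos: [0.5385, -0.0858, 0.0405]
eef_rot: [-0.478, 0.522, -0.521, 0.477]
wrist_force: [-0.6, 0.5, -0.4]
finger_gap: -0.002
car now [ 0.0003 -0.1169  0.0405] shift cm [-0.69  0.05 -0.03] turn [ 0.08 -0.    0.03] F [-0.62  0.46 -0.39] t 3.3667
```

```bash
python3 -m crank '0 -0.2 0 0 0 0 0;0 -0.4 0 0 0 0 0;0 -0.6 0 0 0 0 0;0 -0.8 0 0 0 0 0;0 -1.0 0 0 0 0 0;0 -1.2 0 0 0 0 0'; python3 -m crank '0 -0.2 0 0 0 0 0;0 -0.4 0 0 0 0 0;0 -0.6 0 0 0 0 0;0 -0.8 0 0 0 0 0;0 -1 0 0 0 0 0;0 -1.2 0 0 0 0 0';  python3 -c "
from h import *
goto(0,-.11,.040)"
```

```text
time_s: 3.87
tcp_pos: [0.5393, -0.0752, 0.0405]
eef_rot: [0.478, -0.522, 0.522, -0.476]
wrist_force: [-1.5, -4.6, -0.2]
finger_gap: -0.002
time_s: 4.37
tcp_pos: [0.5403, -0.0631, 0.0405]
eef_rot: [0.478, -0.522, 0.522, -0.476]
wrist_force: [-0.1, -4.3, 0.9]
finger_gap: 0.001
car now [ 0.0001 -0.0941  0.0405] shift cm [ 1.59  0.05 -0.01] turn [ 0.09 -0.09  0.13] F [-0.1  -4.28  0.9 ] t 4.3667
```

```bash
python3 -m crank '0 -0.3 0 0 0 0 0;0 -0.6 0 0 0 0 0;0 -0.9 0 0 0 0 0;0 -1.2 0 0 0 0 0;0 -1.5 0 0 0 0 0;0 -1.8 0 0 0 0 0;0 -2.1 0 0 0 0 0;0 -2.4 0 0 0 0 0';  python3 -c "
from h import *
from station import *
goto(0,-.054,.040)
f=grab_frame('scene');cv2.imwrite(f'pics/scene2.png',cv2.resize(f['pixels'][100:300,120:400,::-1],None,fx=2.5,fy=2.5))"
```

```text
time_s: 5.03
tcp_pos: [0.5425, -0.039, 0.0405]
eef_rot: [0.478, -0.522, 0.522, -0.476]
wrist_force: [-1.2, -4.4, 0.9]
finger_gap: -0.0
car now [ 0.0002 -0.0699  0.0405] shift cm [-1.59  0.04 -0.02] turn [ 0.09 -0.1   0.14] F [-1.24 -4.45  0.86] t 5.0333
```

View pics/scene2.png

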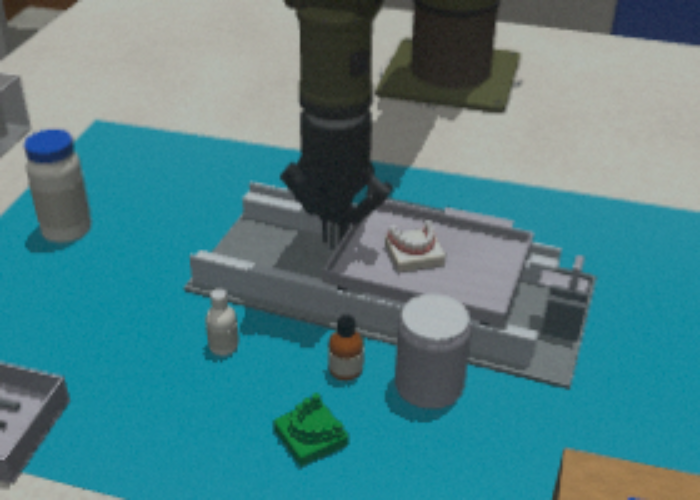

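The tray is moving along the rails with the jaw upright at scene (415,245). About 16 mm remain.

```bash
python3 -m crank '0 -0.3 0 0 0 0 0;0 -0.6 0 0 0 0 0;0 -0.9 0 0 0 0 0;0 -1.2 0 0 0 0 0';  python3 -c "
from h import *
goto(0,-.054,.040)"
python3 -m crank '0 -0.3 0 0 0 0 0;0 -0.5 0 0 0 0 0';python3 -c "
from h import *
goto(0,-.054,.040)"
```

```text
time_s: 5.42
tcp_pos: [0.5435, -0.0249, 0.0403]
eef_rot: [-0.478, 0.522, -0.521, 0.477]
wrist_force: [-1.5, -4.3, 1.2]
finger_gap: 0.004
car now [ 0.     -0.0558  0.0403] shift cm [-0.18  0.03 -0.  ] turn [ 0.11 -0.01  0.03] F [-1.51 -4.26  1.19] t 5.4167
time_s: 5.58
tcp_pos: [0.5438, -0.0222, 0.0404]
eef_rot: [0.479, -0.521, 0.522, -0.476]
wrist_force: [-0.7, -12.2, 1.1]
finger_gap: -0.001
car now [ 0.0001 -0.0531  0.0404] shift cm [ 0.09  0.04 -0.01] turn [ 0.1  -0.1   0.22] F [ -0.74 -12.16   1.1 ] t 5.5833
```

```bash
python3 -m crank '0 0.3 0 0 0 0 0;0 0.8 0 0 0 0 0;0 1.5 0 0 0 0 0;0 2 0 0 0 0 0;0 2 0 0 0 0 0'
cat > meas.py <<'E'
from h import *
from station import *
import sys
f=grab_frame('scene');cv2.imwrite(f'pics/{sys.argv[1]}.png',cv2.resize(f['pixels'][100:300,120:400,::-1],None,fx=2.5,fy=2.5))
q=cloud(f).reshape(-1,3);q=q[np.isfinite(q[:,0])]
o=np.array([TR[0],TR[1],0])-.003*ey
c=np.c_[(q-o)@ex,(q-o)@ey,q[:,2]]
fl=(abs(c[:,0])<.06)&(abs(c[:,1]-.06)<.09)&(c[:,2]>.03)&(c[:,2]<.075)
z=c[fl]
A=np.c_[z[:,:2],np.ones(len(z))]
k=(z[:,2]<.07)
zm=np.median(z[:,2]);k=abs(z[:,2]-zm)<.004
print("floor z",zm,"plane",np.linalg.lstsq(A[k],z[k,2],rcond=None)[0].round(4))
r=(abs(c[:,1]-.06)<.09)&(abs(abs(c[:,0])-.0745)<.002)
print("side rim z",np.percentile(c[r,2],[50,90,98]).round(4))
e=(abs(c[:,0])<.07)&(c[:,1]>.135)&(c[:,1]<.175)&(c[:,2]>.047)&(c[:,2]<.07)
print("+y rim y,z",np.percentile(c[e],[5,50,95],axis=0).round(4)[:,1:])
t=(abs(c[:,0])<.02)&(c[:,1]>.15)&(c[:,2]>.068)&(c[:,1]<.26)&(c[:,2]<.096)
print("tab",t.sum(),np.percentile(c[t],[5,50,95],axis=0).round(4))
E
python3 meas.py scene3
```

```text
time_s: 6.0
tcp_pos: [0.5419, -0.0433, 0.0405]
eef_rot: [0.478, -0.522, 0.523, -0.475]
wrist_force: [-1.6, -0.8, -0.6]
finger_gap: 0.005
floor z 0.04064147498457915 plane [ 0.0011 -0.0002  0.0403]
side rim z [0.0476 0.0542 0.0554]
+y rim y,z [[0.1582 0.048 ]
 [0.1608 0.0545]
 [0.1737 0.0628]]
tab 43 [[-0.0112  0.1982  0.0689]
 [ 0.0089  0.202   0.0873]
 [ 0.0124  0.2057  0.0936]]
```

View pics/scene3.png

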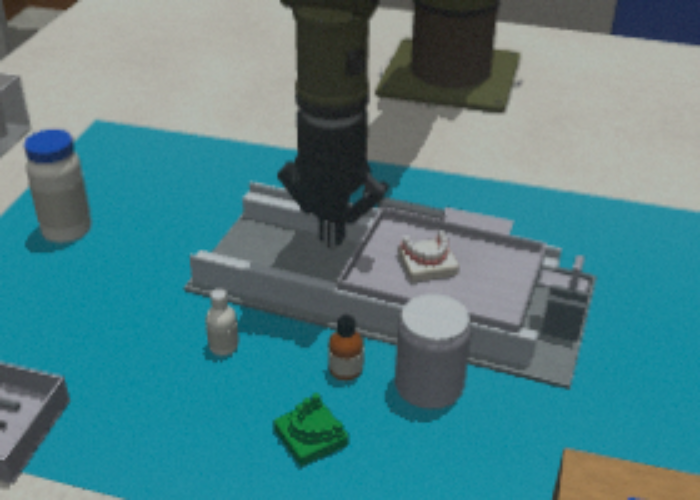

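The tray is down: the floor plane is level, the rim fell from 63.5 to 54.5 mm, and the jaw is standing at scene (428,255). Now to the keeper tab at carrier y≈0.202.

```bash
python3 -m crank '0 0.3 -2 0 0 0 0;0 0.3 -5 0 0 0 0;0 0.3 -8.5 0 0 0 0;0 0 -12 0 0 0 0;0 -0.5 -14.5 0 0 0 0;0 -2 -15.5 0 0 0 0;0 -4 -15.5 0 0 0 0;0 -6 -15.5 0 0 0 0';  python3 -c "
from h import *
goto(0,.255,.19)"
```

```text
time_s: 6.72
tcp_pos: [0.5483, 0.0186, 0.1965]
eef_rot: [0.477, -0.521, 0.523, -0.476]
wrist_force: [-0.6, 0.1, -0.3]
finger_gap: 0.004
car now [ 0.001  -0.0121  0.1965] shift cm [-26.71   0.59  -0.2 ] turn [-0.03 -0.2   0.14] F [-0.58  0.13 -0.27] t 6.7167
```

```bash
python3 -m crank '0 -3 0 0 0 0 0;0 -6 0 0 0 0 0;0 -10 0 -0.1 0 0 0;0 -14 0.2 -0.1 0 0 0;0 -18 0.4 -0.1 0 0 0;0 -22 0.6 -0.2 0 0 0;0 -25 0.6 -0.2 0 0 0;0 -26.7 0.6 -0.2 0 0 0';  python3 -c "
from h import *
goto(0,.255,.071)"
```

```text
time_s: 7.38
tcp_pos: [0.5687, 0.2916, 0.1894]
eef_rot: [-0.478, 0.521, -0.52, 0.479]
wrist_force: [-0.5, 0.7, 0.1]
finger_gap: -0.003
car now [-0.0024  0.2617  0.1894] shift cm [ 0.69 11.84  0.24] turn [ 0.05  0.18 -0.1 ] F [-0.55  0.74  0.07] t 7.3833
```

```bash
python3 -m crank '0 0.2 2 0.2 0 0 0;0 0.3 5 0.2 0 0 0;0 0.5 8 0.2 0 0 0;0 0.5 10 0.2 0 0 0;0 0.5 11.3 0.2 0 0.2 0;0 0.5 11.8 0.2 0 0.2 0;0 0.5 11.8 0.2 0 0.2 0';  python3 -c "
from h import *
goto(0,.223,.071)"; python3 meas.py scene4
```

```text
time_s: 7.97
tcp_pos: [0.5695, 0.2868, 0.0706]
eef_rot: [-0.478, 0.522, -0.52, 0.478]
wrist_force: [0.4, 0.4, 0.4]
finger_gap: 0.0
car now [-0.0011  0.2569  0.0706] shift cm [ 3.39 -0.05  0.11] turn [ 0.15  0.   -0.07] F [0.39 0.4  0.38] t 7.9667
floor z 0.04063842858428646 plane [ 0.0013 -0.0012  0.0403]
side rim z [0.0472 0.0542 0.0554]
+y rim y,z [[0.1582 0.0493]
 [0.1608 0.0541]
 [0.1737 0.063 ]]
tab 87 [[-0.0076  0.1988  0.0717]
 [ 0.008   0.2436  0.0855]
 [ 0.0115  0.2585  0.0942]]
```

View pics/scene4.png

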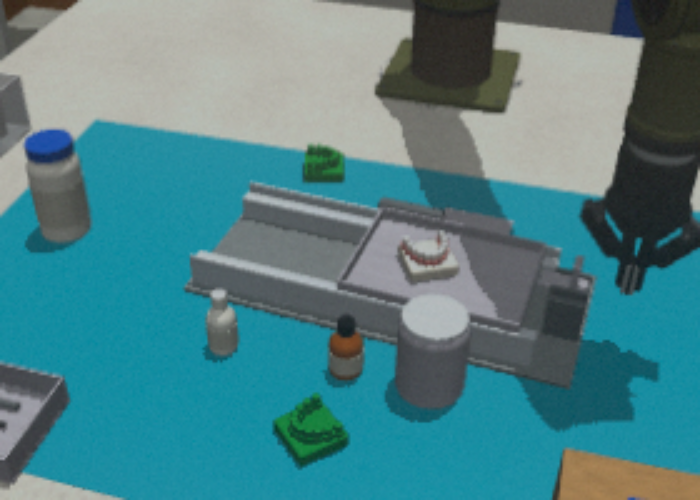

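The fingertips at scene (630,280) sit on the +y side of the tab at (578,275), in line with it and above the housing.

```bash
python3 -m crank '0 0.5 0 0.1 0 0 0;0 1 0 0.1 0 0 0;0 1.5 0 0.1 0 0 0;0 2 0 0.1 0 0 0;0 2.4 0 0.1 0 0 0;0 2.8 0 0.1 0 0 0;0 3.1 0 0.1 0 0 0;0 3.4 0 0.1 0 0 0';python3 -m crank '0 0.3 0 0 0 0 0;0 0.6 0 0 0 0 0;0 0.9 0 0 0 0 0;0 1.2 0 0 0 0 0'; python3 -c "
from h import *
goto(0,.190,.071)"
```

```text
time_s: 8.68
tcp_pos: [0.5684, 0.2527, 0.0717]
eef_rot: [-0.477, 0.522, -0.521, 0.478]
wrist_force: [0.7, -0.4, -1.0]
finger_gap: 0.003
time_s: 9.02
tcp_pos: [0.5674, 0.2415, 0.0717]
eef_rot: [-0.477, 0.522, -0.52, 0.479]
wrist_force: [-0.2, 2.2, -0.5]
finger_gap: -0.001
car now [0.0007 0.2116 0.0717] shift cm [ 2.16  0.07 -0.07] turn [ 0.02  0.03 -0.2 ] F [-0.17  2.21 -0.51] t 9.0167
```

Contact at about 2 N, and the keeper is moving.

```bash
python3 -m crank '0 0.3 0 0 0 0 0;0 0.6 0 0 0 0 0;0 0.9 0 0 0 0 0;0 1.2 0 0 0 0 0';python3 -m crank '0 0.3 0 0 0 0 0;0 0.6 0 0 0 0 0'; python3 -c "
from h import *
goto(0,.190,.071)"
```

```text
time_s: 9.35
tcp_pos: [0.5664, 0.2293, 0.0717]
eef_rot: [-0.477, 0.522, -0.52, 0.479]
wrist_force: [0.2, 1.4, 0.3]
finger_gap: -0.001
time_s: 9.52
tcp_pos: [0.5659, 0.2231, 0.0717]
eef_rot: [-0.477, 0.522, -0.52, 0.479]
wrist_force: [0.3, 5.6, -1.0]
finger_gap: 0.001
car now [0.0008 0.1931 0.0717] shift cm [ 0.31  0.07 -0.08] turn [ 0.01  0.03 -0.22] F [ 0.27  5.63 -1.  ] t 9.5167
```

```bash
python3 -m crank '0 0.3 0 0 0 0 0;0 0.5 0 0 0 0 0'; python3 -c "
from h import *
goto(0,.190,.071)"
```

```text
time_s: 9.68
tcp_pos: [0.5659, 0.2229, 0.0719]
eef_rot: [-0.475, 0.523, -0.518, 0.482]
wrist_force: [0.4, 12.1, -3.9]
finger_gap: 0.005
car now [0.0008 0.193  0.0719] shift cm [ 0.3   0.08 -0.08] turn [-0.09  0.17 -0.63] F [ 0.44 12.12 -3.94] t 9.6833
```

That's the hard stop: 12 N and no more travel. Backing off to check.

```bash
python3 -m crank '0 -0.4 0 0 0 0 0;0 -1 0 0 0 0 0;0 -2 0 0 0 0 0;0 -3.5 0 0 0 0 0;0 -5 -0.5 0 0 0 0;0 -6 -3 0 0 0 0;0 -6 -7 0 0 0 0;0 -6 -10 0 0 0 0';python3 -m crank '0 -0 -2 0 0 0 0;0 0 -4 0 0 0 0;0 0 -4 0 0 0 0;0 0 -4 0 0 0 0'; python3 meas.py scene5; python3 -c "
from h import *
from station import *
f=grab_frame('side');cv2.imwrite('pics/side5.png',cv2.resize(f['pixels'][130:270,170:340,::-1],None,fx=4,fy=4))
np.savez('side5.npz',**f)
q=cloud(f).reshape(-1,3);q=q[np.isfinite(q[:,0])]
c=np.array([car(p) for p in q])
t=(abs(c[:,0])<.02)&(c[:,1]>.14)&(c[:,2]>.068)&(c[:,1]<.23)&(c[:,2]<.096)
print('side tab',t.sum(),np.percentile(c[t],[5,50,95],axis=0).round(4))
"
```

```text
time_s: 10.35
tcp_pos: [0.5705, 0.284, 0.1743]
eef_rot: [-0.476, 0.522, -0.518, 0.483]
wrist_force: [0.8, -0.6, 0.3]
finger_gap: 0.0
time_s: 10.68
tcp_pos: [0.5709, 0.2847, 0.2155]
eef_rot: [-0.475, 0.522, -0.518, 0.484]
wrist_force: [-0.7, 0.2, -0.0]
finger_gap: 0.002
floor z 0.04072874368928597 plane [ 0.0021 -0.0007  0.0404]
side rim z [0.0472 0.0538 0.0552]
+y rim y,z [[0.1428 0.0492]
 [0.1593 0.0608]
 [0.1703 0.0635]]
tab 43 [[-0.0106  0.1735  0.0702]
 [ 0.0075  0.1773  0.0865]
 [ 0.0114  0.1808  0.0931]]
side tab 38 [[-0.0114  0.1697  0.0684]
 [-0.0024  0.1733  0.0809]
 [ 0.0088  0.1787  0.093 ]]
```

View pics/scene5.png

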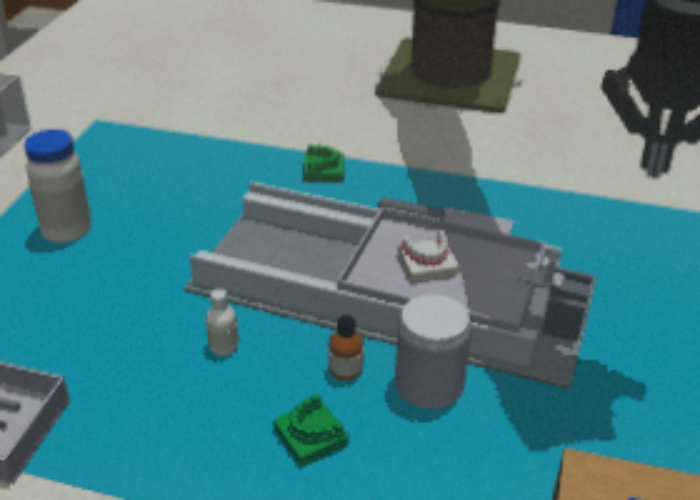

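View pics/side5.png

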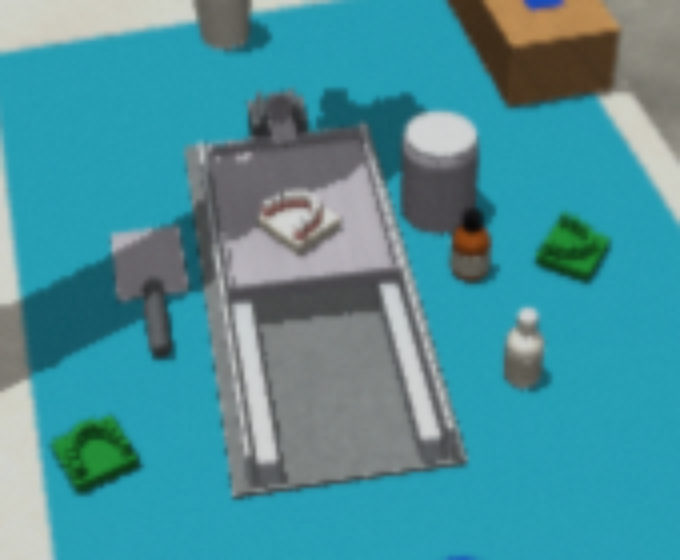

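The tab moved about 25 mm to the stop, and the plate now reaches over the rim. The tray is level and low, the jaw is standing at scene (428,255), and the bystanders look unmoved. Handing in.

```bash
python3 -c "
from station import *
print(finish_job())"
```

```text
the job is handed in; nothing more can be done
None
```

I pushed the tray into its notches with the shut fingertips, then closed the keeper over its rim, and handed the job in at about 10.7 s of robot time.

- **Tray:** it slid at about 4.5 N, and the force jumped to 12 N when the feet reached the notch walls. The depth images show the rim down from 63.5 to 54.5 mm and the tray floor level within about 0.002 rad.
- **Jaw model and bystanders:** the jaw model is still standing on the tray. The bystanders in view look unmoved; I judged this by eye from the pictures and did not measure it. The last pictures cover only part of the trolley and do not show the second wipes tub; one shows only part of the beaker.
- **Keeper:** it moved at about 2 N until it stopped hard at 12 N. The camera saw the tab move about 25 mm, which with its starting offset of 0 to 6 mm fits a fully closed 30 mm. I could not read the joint value directly. The travel alone is only just above the 24 mm required.
- **Camera agreement:** after the push the two cameras disagreed by about 4 mm on the tab's position along the rails. That is more than the stated 2 mm calibration, though each camera sees different faces of the tab.

The gripper was clear of everything at the end. No check failed.

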